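# Roll the mill jar label-up and close the retaining bail over it

## Task

The jar mill has stopped with the pigment jar's label turned away. Stroke the jar round with a fingertip where it lies on the rollers, without lifting it and without pressing hard, until the middle of its label (the blue stripe) faces straight up; then swing the retaining bail forward and down until its rubber-covered bar rests on the jar, so that the jar stays put. Leave everything else where it is.

Things in the scene. Friction and masses are not known exactly. Their poses are not given: they have to be found in the camera images.
- mill: Jar mill fixed on the table: cream base and end plates, 195 x 202 mm; dark motor housing 94 mm high beyond the right-hand plate, motor off. Origin on the table, midway between the rollers and the end plates. Own axes: x up, y level and away from the robot across the rollers, z to the left along them (mill turned up to 15 deg). Plates (z = +-80 to 90 mm) are 86 mm high, two ears at the back 119 mm.
- jar: Loose dark grey jar, a cylinder 104 mm in diameter, 150 mm long with its black ribbed lid (100 mm across, last 28 mm at the left end), 0.4 to 0.85 kg, lying on the rollers with 5 mm play at each end; its top is 163 mm above the table. Origin mid-length on its axis. Own z runs along it to the lid, parallel to the mill's z; own x comes out through the middle of the label: label up means x up.
- jar_seat (a point): Where the jar's centre lies when seated: 111 mm above the mill's origin. The jar rests on two black rubber rollers parallel to the mill's z, 36 mm in diameter, 84 mm apart, axes 55 mm above the table. They turn with some drag (2 to 3 N at the jar's rim; a 3 N press slips, 10 N drives it), so the jar rolls in place when its top is stroked across the rollers, 1.1 degrees per mm less any slip, and stays where it is left.
- label_mid (a point): Middle of the label on the jar's side: a cream paper label 92 mm long covering 76 degrees of the girth, with a blue stripe 11 mm wide and 64 mm long along its middle. The point lies on the jar's surface, 52 mm out from the axis along the jar's x, 14 mm from mid-length away from the lid.
- bail (a joint): Hinge of the retaining bail, a steel wire frame hinged on the two rear ears. 0 when fully open (leaning 20 degrees back from upright), growing as it swings forward over the jar; at about 1.44 rad its bar rests on the jar, 24 degrees in front of the top, clear of the label's stripe. The hinge is stiff: the bail stays where it is left, and its bar takes about 1 to 2 N to move.
- bail_bar (a point): Middle of the bail's cross bar, on its axis. The bar runs parallel to the rollers, 200 mm over the arms; its middle 124 mm wears a black rubber sleeve 14 mm in diameter. The bar moves on a circle of 140 mm radius about the hinge line; open, it stands about 231 mm above the table and 148 mm behind the middle of the mill.
- bail_pivot (a point): Point on the bail's hinge line midway between the ears: 100 mm above the table, 100 mm behind the middle of the mill.
- muller: Bystander: glass muller with a brown wooden knob, 60 x 60 x 104 mm, standing; origin at the centre of its underside.
- tape_roll: Bystander: roll of yellowish masking tape lying flat, 104 x 102 x 25 mm; origin at the centre of its underside.
- dropper: Bystander: amber dropper bottle, 34 x 34 x 102 mm, standing; origin at the centre of its underside.
- pigment_a: Bystander: small black pigment jar with grey lid, 44 x 44 x 66 mm, standing; origin at the centre of its underside.
- pigment_b: Bystander: small black pigment jar with grey lid, 44 x 44 x 71 mm, standing; origin at the centre of its underside.
- charcoal_box: Bystander: dark card box, 115 x 60 x 23 mm, lying; origin at the centre of its underside.
- pastel_tin: Bystander: flat blue tin, 104 x 173 x 25 mm, lying; origin at the centre of its underside.

How it is judged:
By the outcome, as a careful person would: the job done as asked, in the order asked, and still so for the second after the job is handed in, with the robot touching nothing.
It also fails if it takes over 58 s, if anything falls off the work surface, if the arm or the gripper's body presses on something with over 40 N, if the wrist force passes 120 N, or if a joint passes its speed limit or range.

## Robot

A 7-joint arm with a two-finger parallel gripper is mounted at the origin on a cart in front of the work surface, level with it; the furniture and walls round the work are solid. World frame = base frame: x ahead of the robot, y to its left, z up, the work surface at z = 0. Lengths are in m, angles in rad, forces in N, time in s.
With the tool pointing down it reaches from about 0.425 to 0.875 m from the base axis. Payload 4.7 kg.
Tool frame: the origin (TCP) lies at the very end of the fingers, on their centre line; the grasp point (between the pads) lies manip.grasp_offset behind it (manip.grasp_offset is the distance from the TCP to the grasp point, in m); z points along the fingers, y is the line along which they close (so a half turn about z gives the same grasp; the last joint's range is limited). The gripper opens to 85 mm and grips with 20 to 120 N. Pads are 22 mm wide; open, the fingers measure 114 mm over their backs; the gripper's body (76 mm by 85 mm) begins 54 mm behind the grasp point. The pads swing forward as they close: fully open they stand 13 mm farther back than shut.
Start: joints at [1.219, 0.321, -0.07, 1.45, 0.023, 1.371, -0.057], TCP at [0.232, -0.607, 0.199] pointing down, gripper open.
Joint ranges: [-2.86, 2.86], [-0.3, 2.09], [-1.38, 1.24], [0.06, 2.45], [-1.56, 4.7], [0.09, 2.05], [-2.69, 2.69]. Speed limits (rad/s): [2.57, 2.57, 3.14, 3.14, 3.14, 3.14, 3.14].

## Interface

Orientations are given as a rotation vector (axis times angle).
In Python, from plant import manip gives the robot as it stands. The module is installed in compiled form; this text tells all that it offers.
- The arm moves only by the tool arm_command, never from a script. Its argument "moves" is a list of rows, each a list of 7 numbers: the opening, from 0 (shut) to 1 (fully open), then the shift along the tool's x, y, z each as a share of 1 m, from -1 to 1, then the turn, a rotation vector about the tool's x, y, z each as a share of pi/4 rad, from -1 to 1. A call has 1 to 10 rows; each row is the pose to reach, as a shift and turn from the pose commanded when the call began, along the tool's axes at that moment; what a row does not reach only later rows make up. A row lasts 1/10 s, in which the tool goes at most 50 mm and 8.59 degrees, less where a joint would pass 70% of its speed; a pose out of reach is approached as far as the arm can. A call with a number of a shift or a turn outside -1 to 1 is refused whole. A call with a gripper value outside its range is refused whole. The fingers move at their own pace and stop on an object; "grip_force" is the grip in N (left out, the last holds). Time passes only in rows, so rows that repeat a pose let the fingers close. It gives the time, the measured TCP pose, the force, the opening and the grip force at its end, in the units of the state.
- manip.get_obs(): the state, without advancing time (a new reading comes with each control period).
- manip.grab_frame(name): name is "side" or "top"; returns a dict with "frame" (420x560x3 uint8, blue, green, red), "range_z" (420x560 float32, m along the optical axis (not along the pixel's ray), 0 where there is no reading), "K" (3x3 intrinsics, pixels), "xyz" and "orientation" of the camera in the world. Camera axes: x right, y down, z forward; pixel columns grow to the right and rows downward; lengths in m; the calibration is good to about 2 mm. A picture is of the moment at which its call begins.
- manip.close_job(): hands the job in; it is judged then, once.
The state is a dict: "t": time; "joints": joint angles; "qd": joint speeds; "joint_efforts": joint torques, N m; "eef_pos": TCP position; "tool_rot": TCP orientation; "force": force on the tool from outside, world axes, zero at the start; "ft_torque": the same for the moment, N m; "gripper_width": finger opening in m; "grasp_force": force on a finger pad.
Only numpy, scipy, OpenCV 4.12 (cv2) and the standard library are available. Lean on these libraries where they do the work, as an engineer would, in place of code of your own. Each camera call takes 0.05 s, during which the arm holds its last target. There are 200 camera calls.

## Working session

There is one attempt and no reset: what is moved stays moved. The work goes in short steps, Python scripts to look and compute and a tool call to move; the robot and the scene stay as the last step left them, time stands still between calls to the robot, and variables do not carry over. Pictures are saved under pics/ and viewed, at most 10 in all, crops included, and the job is handed in when it is done.

Besides the shell and the picture viewer there is one more tool, called after "Request:" as name([rows], argument=value, ...), one row to a line, values as JSON. arm_command: Moves the arm, as the interface text tells. Its arguments: {"type":"object","properties":{"moves":{"type":"array","items":{"type":"array","items":{"type":"number","minimum":-1,"maximum":1}}},"grip_force":{"type":"number"}},"required":["moves"]}

```bash
mkdir -p pics
cat > h.py <<'E'
import numpy as np,cv2
from scipy.spatial.transform import Rotation as R
from plant import manip
def grab(n):
    f=manip.grab_frame(n); o=np.array(f["orientation"],float)
    f["R"]=o if o.shape==(3,3) else (R.from_rotvec(o).as_matrix() if o.size==3 else R.from_quat(o).as_matrix())
    return f
def cloud(f):
    z=f["range_z"];h,w=z.shape;u,v=np.meshgrid(np.arange(w),np.arange(h));K=f["K"]
    p=np.stack([(u-K[0,2])/K[0,0]*z,(v-K[1,2])/K[1,1]*z,z],-1)
    P=p@f["R"].T+np.array(f["xyz"]); P[z==0]=np.nan; return P
E
python3 - <<'E'
from h import *
o=manip.get_obs(); print({k:np.round(v,3) for k,v in o.items()}, manip.grasp_offset)
for n in("side","top"):
    f=grab(n); print(n,f["xyz"],f["orientation"],f["K"].tolist())
    cv2.imwrite(f"pics/{n}0.png",f["frame"]); np.save(n+"_P.npy",cloud(f)); np.save(n+"_I.npy",f["frame"])
E
```

```text
{'t': np.float64(0.0), 'joints': array([ 1.219,  0.322, -0.07 ,  1.452,  0.023,  1.371, -0.057]), 'qd': array([-0.001,  0.001,  0.   ,  0.   , -0.   , -0.   , -0.001]), 'joint_efforts': array([ 0.0000e+00, -4.9358e+01, -3.8200e-01, -3.1433e+01,  1.3000e-02,
        1.1000e-02,  0.0000e+00]), 'eef_pos': array([ 0.232, -0.606,  0.198]), 'tool_rot': array([-3.087e+00, -5.710e-01,  1.000e-03]), 'force': array([ 0.19 , -0.255,  0.356]), 'ft_torque': array([ 0.022,  0.019, -0.025]), 'grasp_force': np.float64(0.0), 'gripper_width': np.float64(0.085)} 0.0187
side [ 1.32126984 -0.13561182  1.07893858] [-1.80921092 -1.86503464  0.64702449] [[540.7002030904096, 0.0, 282.79445008978826], [0.0, 540.7002030904096, 213.36781210292526], [0.0, 0.0, 1.0]]
top [ 0.37982433 -0.1587446   1.61553423] [-2.13239594  2.15874407 -0.14823883] [[519.7215629739015, 0.0, 286.0739482885178], [0.0, 519.7215629739015, 211.10537201985304], [0.0, 0.0, 1.0]]
```

View pics/side0.png

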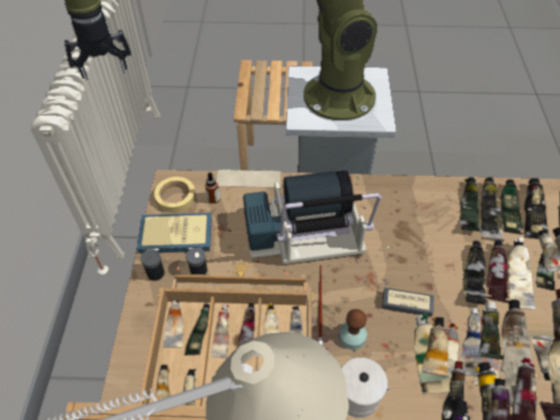

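View pics/top0.png

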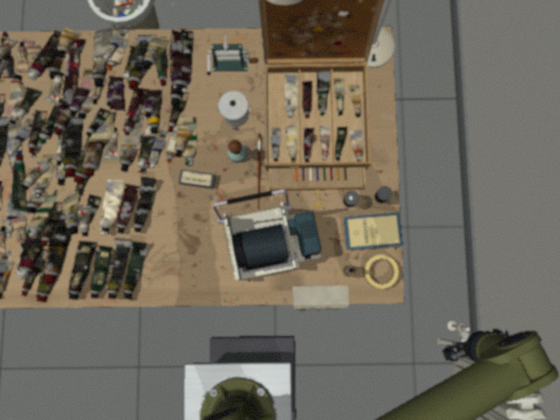

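The side view shows the mill at about (310,215), the open bail towards the camera, and no label on the jar's visible side. The top view shows the jar at about (262,245) and the bail bar at about (250,197), again with no label.

Run:
```python
from h import *
P=np.load("top_P.npy");I=np.load("top_I.npy")
reg=np.zeros(P.shape[:2],bool);reg[180:285,205:330]=1
z=P[...,2]
m=reg&(z>.14)&(z<.18)
q=P[m];print("jar top n",len(q),q.mean(0),np.nanpercentile(z[m],[50,90,99]))
# top ridge line
r=cv2.minAreaRect((q[:,:2]*1000).astype(np.float32));print("jar rect",r)
b=P[reg&(z>.2)&(z<.26)];print("bar n",len(b),b.mean(0));print("bar rect",cv2.minAreaRect((b[:,:2]*1000).astype(np.float32)))
m=reg&(z>.075)&(z<.13);
S=np.load("side_P.npy");Is=np.load("side_I.npy")
s=S[165:270,235:390].reshape(-1,3);s=s[(s[:,2]>.14)&(s[:,2]<.18)];print("side jar+ears",s.mean(0),cv2.minAreaRect((s[:,:2]*1000).astype(np.float32)))
a=cv2.resize(I[180:290,200:340],None,fx=4,fy=4,interpolation=2);c=cv2.resize(Is[160:270,235:385],None,fx=4,fy=4,interpolation=2)
c=c[:,:560] if c.shape[1]<560 else c
w=max(a.shape[1],c.shape[1]);pad=lambda x:cv2.copyMakeBorder(x,0,0,0,w-x.shape[1],0)
v=np.vstack([pad(a),pad(c)]);v=cv2.resize(v,None,fx=.68,fy=.68);v=np.clip(v*1.6,0,255).astype(np.uint8);cv2.imwrite("pics/c1.png",v);print(v.shape)
```

```text
jar top n 1611 [ 0.49370257 -0.07843979  0.15615499] [0.157464   0.16460494 0.1698051 ]
jar rect ((525.158203125, -72.4692611694336), (158.14715576171875, 205.6377410888672), 10.33126163482666)
bar n 351 [ 0.61398048 -0.05580348  0.24093639]
bar rect ((613.930419921875, -55.69920349121094), (16.86277198791504, 206.3979034423828), 11.62015151977539)
side jar+ears [ 0.51178273 -0.07762452  0.15640125] ((534.2778930664062, -71.61054992675781), (158.5557098388672, 208.0938720703125), 10.832157135009766)
(598, 408, 3)
```

View pics/c1.png

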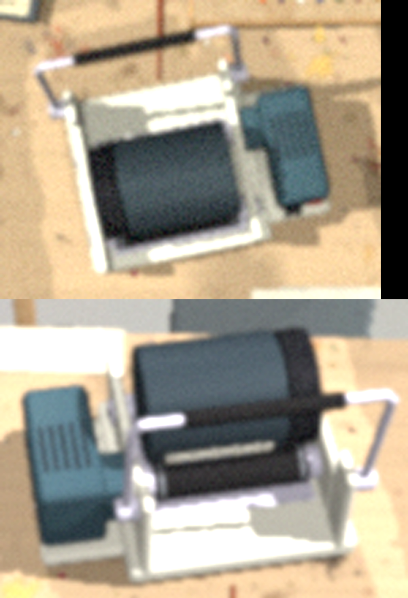

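The crop shows the jar with its lid on the left and no label in either view, so the label is underneath. The bail is open at the rear.

```bash
cat >> h.py <<'E'
def conv(target,yaw,o):
    """shift in tool axes to target with tool pointing down, tool x at yaw; turn rotvec in units of pi/4"""
    T=R.from_rotvec(o["tool_rot"]); x=np.array([np.cos(yaw),np.sin(yaw),0]);z=np.array([0,0,-1.])
    D=R.from_matrix(np.stack([x,np.cross(z,x),z],1))
    return T.inv().apply(np.array(target)-o["eef_pos"]), (T.inv()*D).as_rotvec()/(np.pi/4)
E
python3 - <<'E'
from h import *
from scipy.optimize import least_squares
for n in("top","side"):
    P=np.load(n+"_P.npy").reshape(-1,3);I=np.load(n+"_I.npy").reshape(-1,3).astype(int)
    m=(np.abs(P[:,0]-.47)<.06)&(np.abs(P[:,1]+.08)<.055)&(P[:,2]>.115)&(P[:,2]<.175)&(I.max(1)<110)
    q=P[m]
    def f(p):
        d=np.array([-np.sin(p[1]),np.cos(p[1])]);nn=np.array([np.cos(p[1]),np.sin(p[1])])
        a=(q[:,:2]-[0.47,-.08])@nn-p[0]; return np.hypot(a,q[:,2]-p[2])-.052
    s=least_squares(f,[0,.19,.111],loss="soft_l1",f_scale=.003)
    yaw=s.x[1];nn=np.array([np.cos(yaw),np.sin(yaw)]);d=np.array([-nn[1],nn[0]])
    # extent along axis
    P2=P[(np.abs((P[:,:2]-[.47,-.08])@nn-s.x[0])<.03)&(P[:,2]>.13)&(P[:,2]<.18)&(np.abs(P[:,1]+.08)<.12)]
    t=(P2[:,:2]-[.47,-.08])@d
    print(n,len(q),s.x,"deg",np.degrees(yaw),"rms",np.sqrt(np.mean(s.fun**2)),"ext",np.percentile(t,[1,99]),"ctr",np.array([.47,-.08])+s.x[0]*nn+np.percentile(t,[1,99]).mean()*d)
o=manip.get_obs()
print(conv([.465,-.09,.19],np.radians(10.8),o))
print(conv([.465,-.09,.19],np.radians(-169.2),o),o["joints"][6])
E
```

```text
top 1243 [0.02338426 0.18369283 0.11081859] deg 10.524824088933642 rms 0.0029155001256340393 ext [-0.0758415  0.0707146] ctr [ 0.49345908 -0.07824892]
side 1067 [0.02599667 0.19351824 0.11021498] deg 11.087778204008579 rms 0.0020542249626787313 ext [-0.07758098  0.07011905] ctr [ 0.49622892 -0.07866184]
(array([ 0.40211798, -0.39902641,  0.00837312]), array([-0.00220158,  0.00036756,  0.22582838]))
(array([ 0.40211798, -0.39902641,  0.00837312]), array([-5.46199910e-04, -3.27157028e-03, -3.77417019e+00])) -0.05689998416363205
```

Request:
arm_command([
  [0, 0.04, -0.04, -0.01, 0, 0, 0.03],
  [0, 0.08, -0.08, -0.01, 0, 0, 0.06],
  [0, 0.12, -0.12, -0.01, 0, 0, 0.09],
  [0, 0.16, -0.16, -0.01, 0, 0, 0.12],
  [0, 0.2, -0.2, -0.01, 0, 0, 0.15],
  [0, 0.24, -0.24, -0.01, 0, 0, 0.18],
  [0, 0.28, -0.28, -0.01, 0, 0, 0.2],
  [0, 0.32, -0.32, -0.01, 0, 0, 0.226],
  [0, 0.36, -0.36, -0.01, 0, 0, 0.226],
  [0, 0.398, -0.396, -0.01, 0, 0, 0.226],
], grip_force=40)

```text
t: 1.1
eef_pos: [0.4366, -0.1494, 0.2085]
tool_rot: [3.127, 0.295, -0.0]
force: [-0.0, -0.3, -0.7]
gripper_width: 0.0002
grasp_force: 0.0
```

Run:
```python
from h import *
o=manip.get_obs();print(o["t"],o["eef_pos"],o["tool_rot"],o["force"],o["gripper_width"],np.round(o["joints"],2))
print(conv([.4626,-.0945,.168],np.radians(10.8),o))
```

```text
1.1 [ 0.43655511 -0.14938531  0.20854777] [ 3.12715920e+00  2.94824800e-01 -3.20950117e-04] [-0.04911191 -0.27596013 -0.74894789] 0.00016665925092007141 [ 0.78 -0.08 -0.48  1.87 -0.04  1.34 -1.07]
(array([ 0.03585424, -0.04907259,  0.04051185]), array([ 0.00069337,  0.0003269 , -0.00062856]))
```

Request:
arm_command([
  [0, 0, 0, 0, 0, 0, 0],
  [0, 0, 0, 0, 0, 0, 0],
  [0, 0, 0, 0, 0, 0, 0],
])

```text
t: 1.4
eef_pos: [0.4357, -0.1526, 0.2083]
tool_rot: [3.128, 0.293, -0.001]
force: [-0.5, -0.9, 0.5]
gripper_width: 0.0001
grasp_force: 0.0
```

Run:
```python
from h import *
o=manip.get_obs();print(o["t"],o["eef_pos"],o["tool_rot"],o["force"],o["gripper_width"],np.round(o["qd"],2))
print(conv([.4626,-.0945,.157],np.radians(10.8),o))
```

```text
1.4 [ 0.43572098 -0.15259375  0.20834898] [ 3.12775790e+00  2.92608024e-01 -1.39563645e-03] [-0.54405225 -0.94107873  0.51721063] 8.637134131238548e-05 [ 0.01  0.    0.01 -0.   -0.   -0.   -0.  ]
(array([ 0.03723414, -0.05210498,  0.05131056]), array([ 0.00011819,  0.00114754, -0.00246314]))
```

Request:
arm_command([
  [0, 0.015, -0.02, 0.01, 0, 0, 0],
  [0, 0.03, -0.04, 0.02, 0, 0, 0],
  [0, 0.037, -0.052, 0.03, 0, 0, 0],
  [0, 0.037, -0.052, 0.04, 0, 0, 0],
  [0, 0.037, -0.052, 0.047, 0, 0, 0],
  [0, 0.037, -0.052, 0.051, 0, 0, 0],
  [0, 0.037, -0.052, 0.051, 0, 0, 0],
])

```text
t: 2.1
eef_pos: [0.4623, -0.0947, 0.1571]
tool_rot: [-3.128, -0.292, 0.002]
force: [-0.4, 0.7, -0.4]
gripper_width: -0.0002
grasp_force: 0.0
```

Request:
arm_command([
  [0, 0, 0, 0.002, 0, 0, 0],
  [0, 0, 0, 0.004, 0, 0, 0],
  [0, 0, 0, 0.004, 0, 0, 0],
])

```text
t: 2.4
eef_pos: [0.463, -0.0936, 0.1537]
tool_rot: [3.128, 0.295, 0.0]
force: [-0.0, 0.2, 0.3]
gripper_width: 0.0002
grasp_force: 0.0
```

Request:
arm_command([
  [0, 0, 0, 0.002, 0, 0, 0],
  [0, 0, 0, 0.004, 0, 0, 0],
  [0, 0, 0, 0.004, 0, 0, 0],
])

```text
t: 2.7
eef_pos: [0.4628, -0.0933, 0.1494]
tool_rot: [-3.128, -0.296, 0.001]
force: [0.9, 0.1, -1.1]
gripper_width: -0.0
grasp_force: 0.0
```

Request:
arm_command([
  [0, 0, 0, 0.002, 0, 0, 0],
  [0, 0, 0, 0.003, 0, 0, 0],
  [0, 0, 0, 0.003, 0, 0, 0],
])

```text
t: 3.0
eef_pos: [0.4629, -0.0933, 0.1465]
tool_rot: [-3.128, -0.295, 0.001]
force: [-0.1, -0.8, -0.3]
gripper_width: 0.0002
grasp_force: 0.0
```

Request:
arm_command([
  [0, 0, 0, 0.002, 0, 0, 0],
  [0, 0, 0, 0.003, 0, 0, 0],
  [0, 0, 0, 0.003, 0, 0, 0],
])

```text
t: 3.3
eef_pos: [0.4629, -0.0933, 0.1435]
tool_rot: [-3.128, -0.295, 0.001]
force: [-0.4, 0.1, 0.2]
gripper_width: -0.0001
grasp_force: 0.0
```

Run:
```python
from h import *
v=[]
for n,(r,c) in {"top":(180,200),"side":(120,235)}.items():
    f=grab(n);x=f["frame"][r:r+110+ (50 if n=="side" else 0),c:c+140]
    np.save(n+"_P.npy",cloud(f));np.save(n+"_I.npy",f["frame"])
    v.append(cv2.resize(x,None,fx=2.85,fy=2.85,interpolation=2))
    p=np.array([.4629,-.0933,.1435]);q=f["R"].T@(p-f["xyz"]);uv=f["K"]@q;print(n,uv[:2]/uv[2],((uv[:2]/uv[2])-[c,r])*2.85)
h=max(a.shape[0] for a in v);v=np.hstack([cv2.copyMakeBorder(a,0,h-a.shape[0],0,0,0) for a in v])
cv2.imwrite("pics/c2.png",np.clip(v*1.6,0,255).astype(np.uint8));print(v.shape)
```

```text
top [265.27424594 256.12863907] [186.03160093 216.96662136]
side [310.76909668 174.75738286] [215.94192553 156.05854115]
(456, 798, 3)
```

View pics/c2.png

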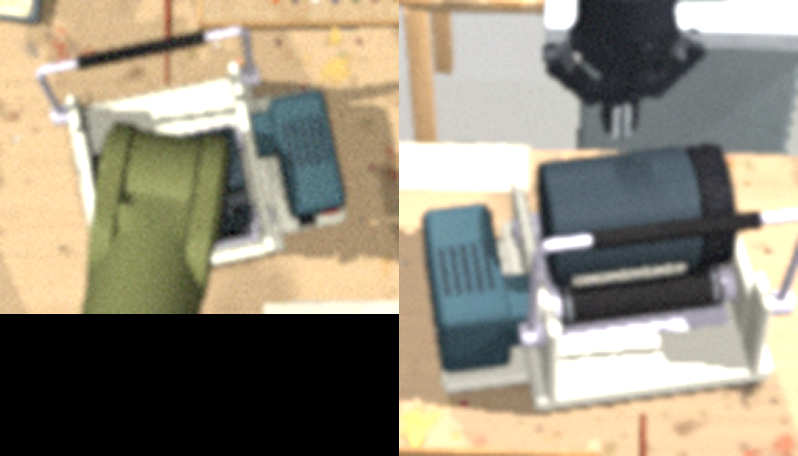

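The side crop shows the shut fingertips at about (222,135), just above and robot-side of the jar. They are not touching, and they sit about 20 crop pixels above the predicted TCP. I'll measure the tip in depth.

Run:
```python
from h import *
P=np.load("side_P.npy");I=np.load("side_I.npy")
for r in range(150,182,2): print(r,[ (np.round(P[r,c]*1000).astype(int).tolist(), I[r,c].tolist()) for c in (309,313,317)])
for c,r in ((0,0),):pass
o=manip.get_obs();print(o["eef_pos"],o["force"])
# table check and motor height
S=P.reshape(-1,3)
print("table z near", np.nanmedian(P[300:330,380:410,2]), np.nanmedian(P[255:265,250:270,2]))
```

```text
150 [([484, -102, 246], [31, 29, 27]), ([462, -92, 224], [29, 26, 24]), ([478, -84, 240], [31, 28, 26])]
152 [([475, -101, 230], [32, 28, 26]), ([468, -92, 224], [27, 25, 20]), ([477, -84, 233], [31, 28, 26])]
154 [([479, -101, 228], [27, 22, 23]), ([468, -92, 218], [29, 26, 23]), ([476, -83, 226], [35, 28, 30])]
156 [([481, -101, 224], [31, 29, 26]), ([469, -91, 212], [50, 49, 46]), ([478, -83, 222], [40, 34, 31])]
158 [([474, -100, 211], [48, 45, 44]), ([477, -91, 214], [81, 79, 75]), ([470, -82, 207], [50, 48, 45])]
160 [([472, -100, 202], [58, 56, 51]), ([475, -91, 206], [80, 77, 74]), ([469, -82, 199], [49, 48, 44])]
162 [([471, -100, 195], [58, 55, 54]), ([475, -91, 199], [78, 75, 71]), ([467, -81, 191], [52, 49, 47])]
164 [([474, -99, 191], [62, 60, 57]), ([475, -90, 193], [78, 76, 73]), ([470, -81, 187], [54, 52, 50])]
166 [([473, -99, 183], [73, 72, 70]), ([476, -90, 187], [79, 78, 74]), ([110, -58, -198], [75, 73, 68])]
168 [([474, -99, 178], [84, 83, 78]), ([476, -90, 181], [74, 72, 67]), ([110, -57, -208], [78, 76, 71])]
170 [([109, -83, -220], [79, 78, 74]), ([116, -70, -212], [78, 76, 73]), ([107, -56, -221], [79, 77, 73])]
172 [([113, -82, -225], [86, 95, 101]), ([111, -69, -226], [78, 79, 76]), ([106, -56, -231], [70, 69, 62])]
174 [([469, -98, 152], [77, 83, 88]), ([467, -88, 151], [62, 59, 56]), ([473, -80, 157], [59, 53, 46])]
176 [([483, -98, 161], [63, 57, 48]), ([484, -89, 162], [56, 50, 43]), ([485, -80, 164], [53, 48, 40])]
178 [([489, -98, 161], [66, 60, 51]), ([490, -89, 163], [60, 54, 46]), ([489, -80, 162], [60, 54, 46])]
180 [([495, -98, 161], [71, 65, 54]), ([495, -89, 161], [61, 56, 47]), ([498, -80, 164], [62, 56, 48])]
[ 0.46304211 -0.09335695  0.14369624] [ 0.17046154 -0.21371287 -0.23424533]
table z near 0.0028113813704937485 0.002124077801649027
```

Depth puts the real finger end near z≈0.175, about 30 mm above the reported TCP, so I'll keep descending carefully until I feel contact.

Request:
arm_command([
  [0, 0, 0, 0.004, 0, 0, 0],
  [0, 0, 0, 0.008, 0, 0, 0],
  [0, 0, 0, 0.012, 0, 0, 0],
  [0, 0, 0, 0.012, 0, 0, 0],
])

```text
t: 3.8
eef_pos: [0.4624, -0.0933, 0.1309]
tool_rot: [-3.127, -0.295, 0.002]
force: [0.3, 0.2, -0.3]
gripper_width: -0.0
grasp_force: 0.0
```

Request:
arm_command([
  [0, 0, 0, 0.002, 0, 0, 0],
  [0, 0, 0, 0.003, 0, 0, 0],
  [0, 0, 0, 0.003, 0, 0, 0],
])

```text
t: 4.1
eef_pos: [0.463, -0.0934, 0.1286]
tool_rot: [3.128, 0.295, -0.0]
force: [-0.1, -0.3, -0.4]
gripper_width: -0.0001
grasp_force: 0.0
```

Request:
arm_command([
  [0, 0, 0, 0.002, 0, 0, 0],
  [0, 0, 0, 0.002, 0, 0, 0],
])

```text
t: 4.3
eef_pos: [0.4629, -0.0933, 0.1265]
tool_rot: [-3.128, -0.295, 0.0]
force: [-0.7, 0.0, 0.4]
gripper_width: 0.0003
grasp_force: 0.0
```

Request:
arm_command([
  [0, 0, 0, 0.002, 0, 0, 0],
  [0, 0, 0, 0.002, 0, 0, 0],
])

```text
t: 4.5
eef_pos: [0.4629, -0.0933, 0.1244]
tool_rot: [-3.128, -0.295, 0.001]
force: [0.1, -0.5, -0.1]
gripper_width: 0.0002
grasp_force: 0.0
```

Request:
arm_command([
  [0, 0, 0, 0.002, 0, 0, 0],
  [0, 0, 0, 0.002, 0, 0, 0],
])

```text
t: 4.7
eef_pos: [0.4632, -0.0934, 0.1231]
tool_rot: [3.127, 0.295, 0.0]
force: [-0.4, 0.2, 2.7]
gripper_width: 0.0001
grasp_force: 1.6
```

Request:
arm_command([
  [0, 0, 0, 0.0015, 0, 0, 0],
  [0, 0.005, 0, -0.0008, 0, 0, 0],
  [0, 0.01, 0, -0.0025, 0, 0, 0],
  [0, 0.015, 0, -0.0036, 0, 0, 0],
  [0, 0.02, 0, -0.0042, 0, 0, 0],
  [0, 0.02, 0, -0.0042, 0, 0, 0],
])

```text
t: 5.3
eef_pos: [0.4841, -0.0897, 0.1294]
tool_rot: [3.126, 0.296, 0.003]
force: [-4.5, 0.6, 13.5]
gripper_width: -0.0002
grasp_force: 7.5
```

Request:
arm_command([
  [0, 0.006, 0, -0.0008, 0, 0, 0],
  [0, 0.012, 0, -0.0008, 0, 0, 0],
  [0, 0.018, 0, -0.0008, 0, 0, 0],
  [0, 0.025, 0, -0.0008, 0, 0, 0],
  [0, 0.031, 0, -0.0006, 0, 0, 0],
  [0, 0.036, 0, 0.0002, 0, 0, 0],
  [0, 0.041, 0, 0.0014, 0, 0, 0],
  [0, 0.046, 0, 0.003, 0, 0, 0],
  [0, 0.046, 0, 0.003, 0, 0, 0],
])

```text
t: 6.2
eef_pos: [0.5287, -0.0809, 0.1237]
tool_rot: [-3.128, -0.296, -0.002]
force: [1.7, -0.8, 3.2]
gripper_width: 0.0
grasp_force: 1.1
```

Request:
arm_command([
  [0, 0, 0, -0.015, 0, 0, 0],
  [0, -0.033, 0, -0.02, 0, 0, 0],
  [0, -0.066, 0, -0.02, 0, 0, 0],
  [0, -0.066, 0, -0.01, 0, 0, 0],
  [0, -0.066, 0, -0.004, 0, 0, 0],
  [0, -0.066, 0, 0.0, 0, 0, 0],
  [0, -0.066, 0, 0.001, 0, 0, 0],
  [0, -0.066, 0, 0.001, 0, 0, 0],
])

```text
t: 7.0
eef_pos: [0.4636, -0.093, 0.1233]
tool_rot: [-3.127, -0.297, 0.001]
force: [-1.9, -0.6, 3.6]
gripper_width: -0.0001
grasp_force: 2.2
```

Run:
```python
from h import *
f=grab("side");t=grab("top")
np.save("side_I.npy",f["frame"])
v=[cv2.resize(f["frame"][120:270,235:375],None,fx=2.8,fy=2.8,interpolation=2),cv2.resize(t["frame"][180:290,200:340],None,fx=2.8,fy=2.8,interpolation=2)]
h=max(a.shape[0] for a in v);v=np.hstack([cv2.copyMakeBorder(a,0,h-a.shape[0],0,0,0) for a in v])
cv2.imwrite("pics/c3.png",np.clip(v*1.6,0,255).astype(np.uint8))
o=manip.get_obs();print(o["t"],o["eef_pos"],o["force"])
```

```text
7.1 [ 0.46353545 -0.09305397  0.12319886] [-1.43120642 -0.47836     5.29371433]
```

View pics/c3.png

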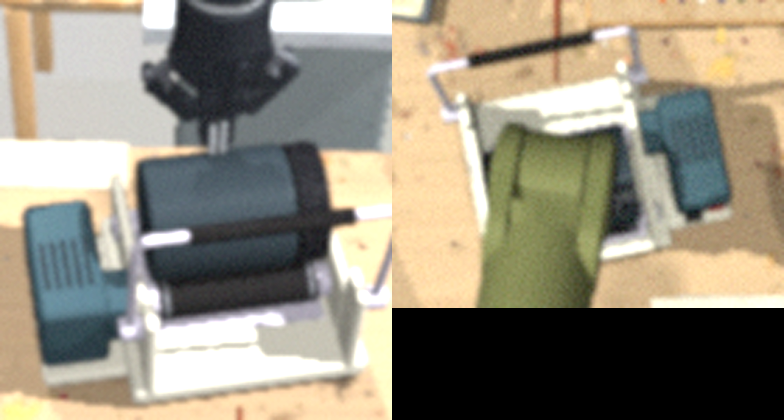

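Before the stroke, the c2 crop showed a cream strip low on the jar's back, and c3 no longer shows it. The label has gone underneath and is coming up the front, so I'll continue in the same direction.

Request:
arm_command([
  [0, 0.001, 0, 0.0005, 0, 0, 0],
  [0, 0.005, 0, -0.0018, 0, 0, 0],
  [0, 0.01, 0, -0.0033, 0, 0, 0],
  [0, 0.015, 0, -0.0044, 0, 0, 0],
  [0, 0.02, 0, -0.005, 0, 0, 0],
  [0, 0.026, 0, -0.0053, 0, 0, 0],
  [0, 0.032, 0, -0.0053, 0, 0, 0],
  [0, 0.038, 0, -0.0053, 0, 0, 0],
  [0, 0.045, 0, -0.0053, 0, 0, 0],
  [0, 0.051, 0, -0.005, 0, 0, 0],
])

```text
t: 8.1
eef_pos: [0.5144, -0.0832, 0.129]
tool_rot: [-3.128, -0.296, -0.002]
force: [-2.7, 0.6, 4.6]
gripper_width: -0.0003
grasp_force: 2.3
```

Request:
arm_command([
  [0, 0.005, 0, 0.0009, 0, 0, 0],
  [0, 0.01, 0, 0.0022, 0, 0, 0],
  [0, 0.014, 0, 0.0035, 0, 0, 0],
  [0, 0.014, 0, -0.015, 0, 0, 0],
])

```text
t: 8.5
eef_pos: [0.5255, -0.0806, 0.1401]
tool_rot: [-3.125, -0.296, 0.007]
force: [-0.1, -0.6, -0.2]
gripper_width: -0.0002
grasp_force: 0.0
```

Run:
```python
from h import *
f=grab("side")
v=cv2.resize(f["frame"][120:270,235:375],None,fx=3.5,fy=3.5,interpolation=2)
cv2.imwrite("pics/c4.png",np.clip(v*1.6,0,255).astype(np.uint8))
o=manip.get_obs();print(o["t"],o["eef_pos"],o["force"])
```

```text
8.55 [ 0.52807527 -0.0809608   0.14448943] [ 2.13765305 -0.46974879  2.84631858]
```

View pics/c4.png

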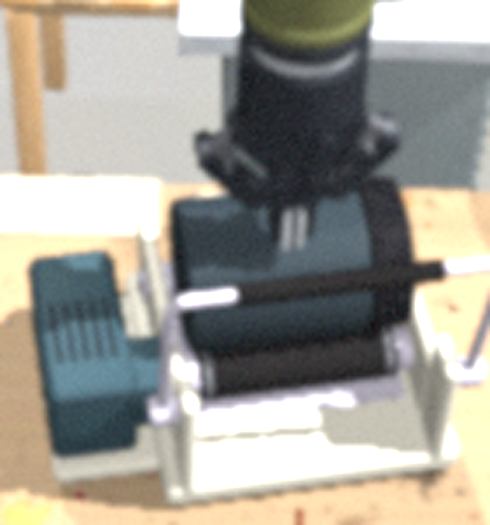

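Request:
arm_command([
  [0, -0.033, 0, 0, 0, 0, 0],
  [0, -0.064, 0, 0, 0, 0, 0],
  [0, -0.064, 0, 0.01, 0, 0, 0],
  [0, -0.064, 0, 0.017, 0, 0, 0],
  [0, -0.064, 0, 0.02, 0, 0, 0],
  [0, -0.064, 0, 0.021, 0, 0, 0],
])

```text
t: 9.15
eef_pos: [0.4644, -0.0934, 0.123]
tool_rot: [3.127, 0.296, -0.002]
force: [-8.2, -1.3, 17.1]
gripper_width: -0.0003
grasp_force: 9.2
```

Request:
arm_command([
  [0, 0.001, 0, -0.001, 0, 0, 0],
  [0, 0.005, 0, -0.003, 0, 0, 0],
  [0, 0.01, 0, -0.0045, 0, 0, 0],
  [0, 0.015, 0, -0.0056, 0, 0, 0],
  [0, 0.02, 0, -0.0062, 0, 0, 0],
  [0, 0.026, 0, -0.0065, 0, 0, 0],
  [0, 0.032, 0, -0.0065, 0, 0, 0],
  [0, 0.038, 0, -0.0065, 0, 0, 0],
  [0, 0.045, 0, -0.0065, 0, 0, 0],
])

```text
t: 10.05
eef_pos: [0.5101, -0.0843, 0.1296]
tool_rot: [3.127, 0.297, 0.002]
force: [-2.6, -0.4, 7.2]
gripper_width: 0.0001
grasp_force: 3.1
```

Run:
```python
from h import *
f=grab("side");I=f["frame"].astype(int);P=cloud(f)
m=(I.min(2)>85)&(np.abs(P[...,2]-.14)<.035)&(np.abs(P[...,0]-.495)<.06)&(np.abs(P[...,1]+.0785)<.06)
b=(I[...,0]-I[...,2]>30)&(np.abs(P[...,2]-.14)<.035)&(np.abs(P[...,0]-.495)<.06)&(np.abs(P[...,1]+.0785)<.06)
print(m.sum(),b.sum())
if m.sum():print(np.nanmean(P[m],0),np.nanmin(P[m],0),np.nanmax(P[m],0))
cv2.imwrite("pics/c5.png",cv2.resize(f["frame"],None,fx=1,fy=1))
o=manip.get_obs();print(o["t"],o["eef_pos"],o["force"])
```

```text
344 12
[ 0.50030114 -0.0958359   0.16136847] [ 0.46587671 -0.13782369  0.13497015] [ 0.55444204 -0.04100707  0.17439896]
10.1 [ 0.51131911 -0.08394778  0.12942808] [-0.94855087  0.26093122  7.32799591]
```

Request:
arm_command([
  [0, 0, 0, -0.03, 0, 0, 0],
  [0, -0.03, 0, -0.06, 0, 0, 0],
  [0, -0.045, 0, -0.06, 0, 0, 0],
  [0, -0.045, 0, -0.06, 0, 0, 0],
])

```text
t: 10.5
eef_pos: [0.4642, -0.0936, 0.1888]
tool_rot: [3.127, 0.294, 0.001]
force: [0.0, -0.9, -0.5]
gripper_width: 0.0002
grasp_force: 0.0
```

```bash
cat >> h.py <<'E'
def label(name="side"):
    # cast rays on the jar's known cylinder; angle phi from up towards the back, t along to lid
    f=grab(name);I=f["frame"].astype(int);K=f["K"];h,w=I.shape[:2]
    u,v=np.meshgrid(np.arange(w),np.arange(h));d=np.stack([(u-K[0,2])/K[0,0],(v-K[1,2])/K[1,1],np.ones((h,w))],-1)@f["R"].T
    y=np.radians(10.8);M=np.array([[0,0,1],[np.cos(y),np.sin(y),0],[-np.sin(y),np.cos(y),0]])
    D=d@M.T;O=M@(np.array(f["xyz"])-[.495,-.0785,.111])
    a=D[...,0]**2+D[...,1]**2;b=D[...,0]*O[0]+D[...,1]*O[1];c=O[0]**2+O[1]**2-.052**2
    q=b*b-a*c;k=(-b-np.sqrt(np.maximum(q,0)))/a;X=O+D*k[...,None]
    z=f["range_z"]
    ok=(q>0)&(np.abs(X[...,2]+.014)<.05)&(np.abs(k-z)<.02)
    phi=np.degrees(np.arctan2(X[...,1],X[...,0]))
    cream=ok&(I[...,2]>110)&(I[...,2]-I[...,0]>5); blue=ok&(I[...,0]-I[...,2]>35)&(I[...,0]>80)
    return f,phi,X[...,2],cream,blue,ok
E
python3 - <<'E'
from h import *
f,phi,t,cream,blue,ok=label()
for n,m in(("cream",cream),("blue",blue)):
    print(n,m.sum(),np.percentile(phi[m],[2,10,50,90,98]) if m.sum() else "",np.percentile(t[m],[2,50,98]) if m.sum() else "")
cv2.imwrite("pics/c5.png",np.clip(cv2.resize(f["frame"][120:270,235:375],None,fx=3.5,fy=3.5,interpolation=2)*1.6,0,255).astype(np.uint8))
o=manip.get_obs();print(o["t"],o["eef_pos"],o["force"])
E
```

```text
cream 465 [-34.84635448 -15.98517264   2.55852305  15.67224369  18.17474597] [-0.05869349 -0.01361212  0.03354118]
blue 54 [-29.24415883 -27.94898918 -22.78863499 -18.29205708 -17.61601672] [-0.04133609 -0.01207866  0.01611509]
10.55 [ 0.46460253 -0.09316723  0.18824409] [0.90263719 0.32604353 0.1691581 ]
```

View pics/c5.png

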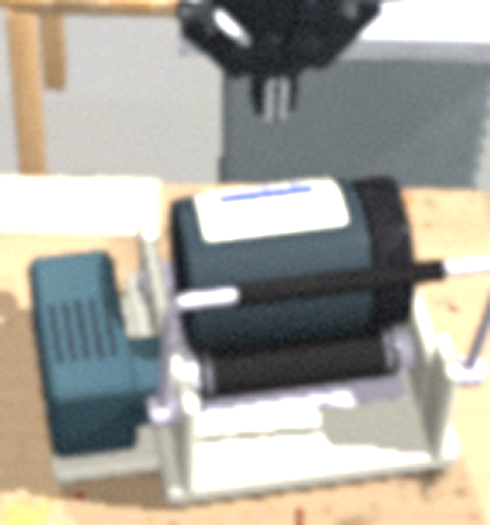

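The label is now up on the front shoulder. Its blue stripe at crop (265,193) lies about 22° in front of the top, so I need a further stroke of roughly 20 mm.

Request:
arm_command([
  [0, 0.023, 0, 0.03, 0, 0, 0],
  [0, 0.023, 0, 0.052, 0, 0, 0],
  [0, 0.023, 0, 0.057, 0, 0, 0],
  [0, 0.023, 0, 0.0595, 0, 0, 0],
  [0, 0.023, 0, 0.0605, 0, 0, 0],
  [0, 0.023, 0, 0.0605, 0, 0, 0],
])

```text
t: 11.15
eef_pos: [0.4885, -0.0872, 0.1299]
tool_rot: [-3.126, -0.298, -0.003]
force: [-3.4, 2.9, 12.8]
gripper_width: -0.0003
grasp_force: 6.8
```

Request:
arm_command([
  [0, 0.005, 0, 0, 0, 0, 0],
  [0, 0.01, 0, 0, 0, 0, 0],
  [0, 0.015, 0, 0, 0, 0, 0],
  [0, 0.018, 0, 0, 0, 0, 0],
  [0, 0.018, 0, 0, 0, 0, 0],
  [0, 0.018, 0, -0.02, 0, 0, 0],
  [0, -0.015, 0, -0.06, 0, 0, 0],
  [0, -0.03, 0, -0.06, 0, 0, 0],
  [0, -0.03, 0, -0.06, 0, 0, 0],
])

```text
t: 12.05
eef_pos: [0.457, -0.095, 0.1886]
tool_rot: [3.127, 0.293, 0.001]
force: [0.2, -0.6, -0.8]
gripper_width: 0.0001
grasp_force: 0.0
```

Run:
```python
from h import *
f,phi,t,cream,blue,ok=label()
for n,m in(("cream",cream),("blue",blue)):
    print(n,m.sum(),np.percentile(phi[m],[2,10,50,90,98]) if m.sum() else "",np.percentile(t[m],[2,50,98]) if m.sum() else "")
m=cream&(abs(t+.014)<.03);print("edges mid",np.percentile(phi[m],[1,99]))
o=manip.get_obs();print(o["t"],o["eef_pos"],o["force"])
```

```text
cream 761 [-32.10366761 -21.61638137  16.93773942  35.64025273  39.21562552] [-0.05865396 -0.01305698  0.03400459]
blue 96 [-6.67014692 -5.61440412 -0.77735305  3.86425987  4.79836098] [-0.04169369 -0.01108065  0.01820631]
edges mid [-33.97542109  39.80088866]
12.1 [ 0.45748727 -0.09454657  0.18785671] [ 0.63129423 -0.73418014  1.32297747]
```

The stripe is within about 1° of straight up. Next I'll go over the bail bar, come down behind it and draw it forward.

Request:
arm_command([
  [0, 0, 0, -0.045, 0, 0, 0],
  [0, 0.03, -0.009, -0.055, 0, 0, 0],
  [0, 0.07, -0.009, -0.055, 0, 0, 0],
  [0, 0.11, -0.009, -0.055, 0, 0, 0],
  [0, 0.15, -0.009, -0.055, 0, 0, 0],
  [0, 0.185, -0.009, -0.055, 0, 0, 0],
  [0, 0.197, -0.009, -0.055, 0, 0, 0],
  [0, 0.197, -0.009, -0.055, 0, 0, 0],
  [0, 0.197, -0.009, -0.055, 0, 0, 0],
])

```text
t: 13.0
eef_pos: [0.6489, -0.0479, 0.2411]
tool_rot: [-3.126, -0.297, 0.004]
force: [-0.6, -0.5, -0.3]
gripper_width: -0.0002
grasp_force: 0.0
```

```bash
cat >> h.py <<'E'
def st(o):
    d=o["eef_pos"][:2]-np.array([.495,-.0785]);c,s=np.cos(np.radians(10.8)),np.sin(np.radians(10.8))
    return np.round([d@[c,s],d@[-s,c],o["eef_pos"][2]],4)
E
python3 - <<'E'
from h import *
o=manip.get_obs();print(o["t"],st(o),o["force"])
f=grab("side");cv2.imwrite("pics/c6.png",np.clip(cv2.resize(f["frame"][100:270,235:375],None,fx=3.5,fy=3.5,interpolation=2)*1.6,0,255).astype(np.uint8))
E
```

```text
13.0 [0.1569 0.0012 0.2411] [-0.59865635 -0.53907051 -0.33013755]
```

View pics/c6.png

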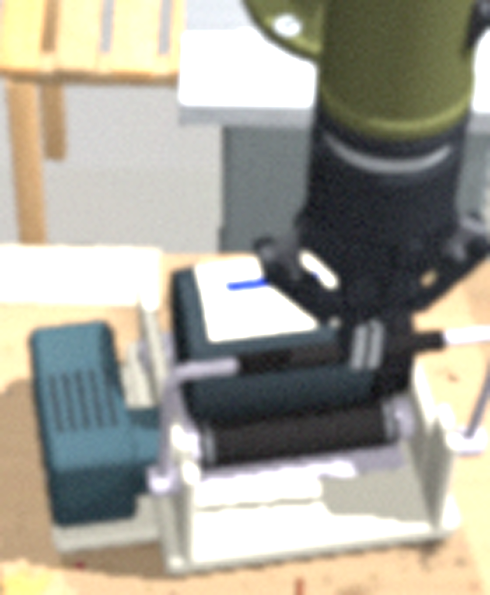

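The crop shows the shut fingertips at (365,365), on the camera side of the bar, which is behind it. I'll descend and draw the bail forward.

Request:
arm_command([
  [0, 0, 0, 0.025, 0, 0, 0],
  [0, 0, 0, 0.049, 0, 0, 0],
  [0, 0, 0, 0.049, 0, 0, 0],
  [0, -0.01, 0, 0.048, 0, 0, 0],
  [0, -0.02, 0, 0.047, 0, 0, 0],
  [0, -0.03, 0, 0.046, 0, 0, 0],
  [0, -0.04, 0, 0.046, 0, 0, 0],
  [0, -0.05, 0, 0.046, 0, 0, 0],
  [0, -0.05, 0, 0.046, 0, 0, 0],
])

```text
t: 13.95
eef_pos: [0.5985, -0.0589, 0.1974]
tool_rot: [3.126, 0.294, -0.001]
force: [0.3, -0.7, 0.2]
gripper_width: -0.0
grasp_force: 0.0
```

Request:
arm_command([
  [0, -0.012, 0, 0.003, 0, 0, 0],
  [0, -0.023, 0, 0.007, 0, 0, 0],
  [0, -0.032, 0, 0.01, 0, 0, 0],
  [0, -0.04, 0, 0.013, 0, 0, 0],
  [0, -0.049, 0, 0.017, 0, 0, 0],
  [0, -0.057, 0, 0.021, 0, 0, 0],
  [0, -0.057, 0, 0.021, 0, 0, 0],
])

```text
t: 14.65
eef_pos: [0.5423, -0.0692, 0.1751]
tool_rot: [3.127, 0.294, -0.003]
force: [0.4, 0.1, -1.0]
gripper_width: -0.0001
grasp_force: 0.0
```

```bash
cat >> h.py <<'E'
def bar():
    P=cloud(grab("side"));q=(P-[.495,-.0785,0]);c,s=np.cos(np.radians(10.8)),np.sin(np.radians(10.8))
    S=q[...,0]*c+q[...,1]*s;T=-q[...,0]*s+q[...,1]*c;r=np.hypot(S-.1,P[...,2]-.1)
    m=(abs(r-.142)<.012)&(((T>.06)&(T<.1))|((T<-.06)&(T>-.1)))&(P[...,2]>.155)
    return m.sum(),np.median(S[m]),np.median(P[...,2][m]),np.degrees(np.arctan2(.1-np.median(S[m]),np.median(P[...,2][m])-.1))
E
python3 - <<'E'
from h import *
o=manip.get_obs();print(o["t"],st(o),o["force"]);print(bar())
E
```

```text
14.65 [0.0482 0.0002 0.1751] [ 0.38462184  0.08242476 -0.99863729]
(np.int64(156), np.float64(0.033759656320222285), np.float64(0.22293790764352073), np.float64(28.31629254080765))
```

Request:
arm_command([
  [0, -0.01, 0, 0.005, 0, 0, 0],
  [0, -0.02, 0, 0.013, 0, 0, 0],
  [0, -0.029, 0, 0.021, 0, 0, 0],
  [0, -0.037, 0, 0.029, 0, 0, 0],
  [0, -0.037, 0, 0.029, 0, 0, 0],
  [0, -0.02, 0, 0.01, 0, 0, 0],
  [0, -0.01, 0, -0.02, 0, 0, 0],
  [0, -0.03, 0, -0.02, 0, 0, 0],
  [0, -0.062, 0, -0.02, 0, 0, 0],
  [0, -0.062, 0, -0.02, 0, 0, 0],
])

```text
t: 15.7
eef_pos: [0.4803, -0.0816, 0.1959]
tool_rot: [3.126, 0.292, -0.004]
force: [-0.7, -1.0, 0.1]
gripper_width: 0.0003
grasp_force: 0.0
```

Run:
```python
from h import *
o=manip.get_obs();print(o["t"],st(o),o["force"]);print(bar())
```

```text
15.7 [-0.015  -0.0003  0.1959] [-0.73317814 -0.97725328  0.14326541]
(np.int64(145), np.float64(-0.0033945992673502477), np.float64(0.1919025758953138), np.float64(48.36761674786632))
```

Request:
arm_command([
  [0, -0.002, 0, 0.02, 0, 0, 0],
  [0, -0.002, 0, 0.028, 0, 0, 0],
  [0, -0.002, 0, 0.034, 0, 0, 0],
  [0, -0.002, 0, 0.039, 0, 0, 0],
  [0, -0.002, 0, 0.044, 0, 0, 0],
  [0, -0.002, 0, 0.048, 0, 0, 0],
  [0, -0.002, 0, 0.051, 0, 0, 0],
  [0, -0.002, 0, 0.051, 0, 0, 0],
])

```text
t: 16.55
eef_pos: [0.481, -0.0807, 0.1445]
tool_rot: [-3.127, -0.295, 0.0]
force: [1.2, 0.1, -0.2]
gripper_width: -0.0005
grasp_force: 0.0
```

Run:
```python
from h import *
o=manip.get_obs();print(o["t"],st(o),o["force"]);print(bar())
```

```text
16.55 [-0.0141  0.0005  0.1445] [ 1.15486997  0.05094192 -0.23429523]
(np.int64(145), np.float64(-0.017326907272428714), np.float64(0.17204880661722377), np.float64(58.446498361714674))
```

Request:
arm_command([
  [0, -0.003, 0, 0.002, 0, 0, 0],
  [0, -0.004, 0, 0.004, 0, 0, 0],
  [0, -0.004, 0, 0.004, 0, 0, 0],
])

```text
t: 16.9
eef_pos: [0.4767, -0.0816, 0.1407]
tool_rot: [3.128, 0.295, -0.001]
force: [0.8, -0.3, -0.3]
gripper_width: 0.0001
grasp_force: 0.0
```

Request:
arm_command([
  [0, 0, 0, 0.001, 0, 0, 0],
  [0, 0, 0, 0.001, 0, 0, 0],
])

```text
t: 17.1
eef_pos: [0.477, -0.0816, 0.1398]
tool_rot: [3.128, 0.295, -0.0]
force: [0.0, -0.2, 1.3]
gripper_width: 0.0
grasp_force: 0.0
```

Request:
arm_command([
  [0, 0, 0, 0.001, 0, 0, 0],
  [0, 0, 0, 0.001, 0, 0, 0],
])

```text
t: 17.3
eef_pos: [0.4771, -0.0816, 0.139]
tool_rot: [3.127, 0.295, -0.0]
force: [-0.5, -0.2, 1.3]
gripper_width: -0.0
grasp_force: 0.6
```

Request:
arm_command([
  [0, 0, 0, 0.0005, 0, 0, 0],
  [0, 0, 0, 0.0005, 0, 0, 0],
])

```text
t: 17.5
eef_pos: [0.4771, -0.0816, 0.1388]
tool_rot: [3.127, 0.295, -0.0]
force: [-1.9, -0.8, 3.6]
gripper_width: 0.0001
grasp_force: 2.3
```

Run:
```python
from h import *
o=manip.get_obs();print(o["t"],st(o),o["force"]);print(bar())
```

```text
17.5 [-0.0182  0.0003  0.1388] [-1.85452656 -0.82169777  3.58087876]
(np.int64(143), np.float64(-0.020402989628028743), np.float64(0.16655431655304442), np.float64(61.067806682850616))
```

Request:
arm_command([
  [0, 0, 0, 0.0006, 0, 0, 0],
  [0, 0, 0, 0.0006, 0, 0, 0],
])

```text
t: 17.75
eef_pos: [0.477, -0.0817, 0.1386]
tool_rot: [3.127, 0.295, -0.0]
force: [-3.9, -0.4, 8.4]
gripper_width: -0.0001
grasp_force: 4.1
```

Request:
arm_command([
  [0, 0, 0, -0.03, 0, 0, 0],
  [0, 0, 0, -0.07, 0, 0, 0],
  [0, 0, 0, -0.12, 0, 0, 0],
  [0, 0, 0.05, -0.15, 0, 0, 0],
  [0, 0, 0.1, -0.15, 0, 0, 0],
  [0, 0, 0.15, -0.15, 0, 0, 0],
  [0, 0, 0.2, -0.15, 0, 0, 0],
  [0, 0, 0.25, -0.15, 0, 0, 0],
  [0, 0, 0.25, -0.15, 0, 0, 0],
])

```text
t: 18.65
eef_pos: [0.5221, -0.3351, 0.285]
tool_rot: [3.128, 0.28, -0.004]
force: [-0.2, -0.9, -0.0]
gripper_width: -0.0003
grasp_force: 0.0
```

Run:
```python
from h import *
v=[]
for n in("side","top"):
    f,phi,t,cream,blue,ok=label(n)
    m=blue;print(n,m.sum(),np.percentile(phi[m],[2,50,98]) if m.sum() else "",np.percentile(t[m],[2,50,98]) if m.sum() else "")
    m=cream&(abs(t+.014)<.03);print("edges",np.percentile(phi[m],[1,99]) if m.sum() else "")
    r,c=(120,235) if n=="side" else (180,200)
    v.append(cv2.resize(f["frame"][r:r+150,c:c+140],None,fx=2.8,fy=2.8,interpolation=2))
cv2.imwrite("pics/c7.png",np.clip(np.hstack(v)*1.6,0,255).astype(np.uint8))
o=manip.get_obs();print(o["t"],st(o),o["force"]);print(bar())
```

```text
side 101 [-7.10965814 -0.86366184  4.78332785] [-0.0421759  -0.01242677  0.0181141 ]
edges [-22.99845108  39.76232305]
top 87 [-7.41925802 -1.76833879  3.91630189] [-0.0417617  -0.0122262   0.01728244]
edges [-21.31198886  38.65974837]
18.75 [-0.0191 -0.2515  0.286 ] [-0.04609635  1.02284318 -0.02181368]
(np.int64(146), np.float64(-0.02018751810364526), np.float64(0.16631063478963443), np.float64(61.11331591094226))
```

View pics/c7.png

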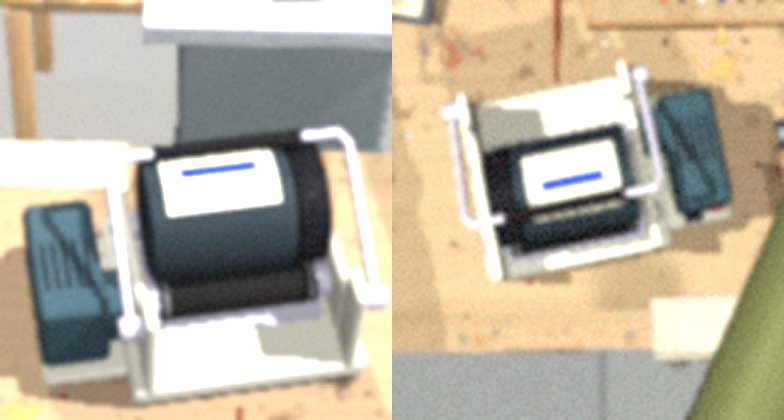

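The final views show the blue stripe at (217,170) in the side view and (572,180) in the top view. It measures within about 1.5° of straight up in both. The bail bar rests on the jar in front of the stripe, and the arm is clear.

```bash
python3 -c "
from plant import manip
print(manip.close_job())"
```

```text
the job is handed in; nothing more can be done
None
```

The job is handed in at about 19 s: the label's stripe measures within about 1.5° of straight up, the bail's bar rests on the jar just in front of it, and the arm is clear and touching nothing.

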